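# Shake-check an emptied grinding-ball canister

## Task

Pick up the purple-capped canister, lift it well clear of the bench and rock it twice, each time about 30 degrees over and back upright, feeling by rattle or weight whether a steel grinding ball is still inside. If it is empty, set it down upright in the blue tray; if the ball is still in it, set it down upright in the red tray. Do not drop it, and leave the yellow-capped canister alone.

Things in the scene. Friction and masses are not known exactly. Their poses are not given: they have to be found in the camera images.
- purple_canister: The canister to check: closed, opaque, loose, white plastic, 55 mm wide, 90 mm tall, its round purple cap 58 mm wide with straight sides from 66 to 90 mm up. Origin: centre of the underside, z up. Grip it across the cap. Empty it weighs 85 to 135 g; about half the time a loose steel ball, 40 mm wide and 263 g, is hidden inside and rattles when rocked.
- yellow_canister: A bystander of the same form: closed, loose, white plastic, 55 mm wide, 90 mm tall, its round yellow cap 58 mm wide with straight sides from 66 to 90 mm up. Origin: centre of the underside, z up. It stands near the purple-capped one, on either side of it.
- blue_tray: For empty canisters: shallow open tray of blue plastic, 130 x 130 mm outside, 18 mm high, walls and floor 5 mm thick, fixed to the bench. Origin: centre of the underside, on the bench. It and the red tray stand one on each side of the canisters, either way round.
- red_tray: For canisters that still hold a ball: shallow open tray of red plastic, 130 x 130 mm outside, 18 mm high, walls and floor 5 mm thick, fixed to the bench. Origin: centre of the underside, on the bench. 
There are look-alikes about, which are no part of the job. Leave any turquoise look-alike of the purple_canister alone. Several things look just like the red_tray: the one meant starts farthest to the robot's right.

How it is judged:
By the outcome, as a careful person would: the job done as asked, in the order asked, and still so for the second after the job is handed in, with the robot touching nothing.
It also fails if it takes over 53 s, if anything falls off the work surface, if the arm or the gripper's body presses on something with over 40 N, if the wrist force passes 120 N, or if a joint passes its speed limit or range.

## Robot

A 6-joint arm with a two-finger parallel gripper is mounted at the origin on the work surface. World frame = base frame: x ahead of the robot, y to its left, z up, the work surface at z = 0. Lengths are in m, angles in degrees, forces in N, time in s.
With the tool pointing down it reaches from about 0.4 to 0.825 m from the base axis. Payload 7 kg.
Tool frame: the origin (TCP) lies at the very end of the fingers, on their centre line; the grasp point (between the pads) lies 19 mm behind it; z points along the fingers, y is the line along which they close (so a half turn about z gives the same grasp; the last joint's range is limited). The gripper opens to 88 mm and grips with 3 to 60 N. Pads are 19 mm wide; open, the fingers measure 130 mm over their backs; the gripper's body (78 mm by 193 mm) begins 47 mm behind the grasp point.
Start: joints at [-53.738, 20.546, 0.682, 0, -70.136, -16.507], TCP at [0.228, -0.635, 0.227] pointing down, gripper open.
Joint ranges: [-176.03, 176.03], [-82.01, 121.73], [-58.28, 71.71], [-173.87, 95.51], [-174.79, -0.11], [-173.66, 173.66]. Speed limits (degrees/s): [136.94, 136.94, 172.46, 180, 180, 180].

## Interface

Orientations are given as [roll, pitch, yaw] about the fixed x, y, z axes, in that order (R = Rz(yaw) Ry(pitch) Rx(roll)).
In Python, from plant import r gives the robot as it stands. The module is installed in compiled form; this text tells all that it offers.
- The arm moves only by the tool jog_arm, never from a script. Its arguments are lists of equal length, an entry for each row: "travel": the shift along the tool's x, y, z each as a share of 50 cm, from -1 to 1, a list of three; "dr": the turn, a rotation vector about the tool's x, y, z each as a share of 360 degrees, from -1 to 1, a list of three; "claw": the opening, from 0 (shut) to 1 (fully open). A call has exactly 10 rows; each row is the pose to reach, as a shift and turn from the pose commanded when the call began, along the tool's axes at that moment, turning the shorter way round; what a row does not reach only later rows make up. A row lasts 1/8 s, in which the tool goes at most 62.5 mm and 10.7 degrees, less where a joint would pass 70% of its speed; a pose out of reach is approached as far as the arm can. A call with a number of a shift or a turn outside -1 to 1 is refused whole. A call with a gripper value outside its range is refused whole. The fingers move at their own pace and stop on an object; "newtons" is the grip in N (left out, the last holds). Time passes only in rows, so rows that repeat a pose let the fingers close, or fill a call up. It gives the time, the measured TCP pose, the force, the opening and the grip force at its end, in the units of the state.
- r.get_state(): the state, without advancing time (a new reading comes with each control period).
- r.capture(name): name is "scene" or "top" or "wrist"; returns a dict with "pixels" (400x640x3 uint8, red, green, blue), "range_z" (400x640 float32, m along the optical axis (not along the pixel's ray), 0 where there is no reading), "fx", "fy", "cx", "cy" (pixels), "dist_coeffs" ([k1, k2, p1, p2, k3] as OpenCV has them; the pictures are not rectified), "position" and "attitude" of the camera in the world; the wrist camera has in their place "hand_eye" (4x4, takes a point from camera to tool coordinates, whose origin is the TCP and whose axes are the flange's). Camera axes: x right, y up, looking along -z (the intrinsics and any distortion apply to the point x, -y, -z); pixel columns grow to the right and rows downward; lengths in m; the calibration is good to about 2 mm. A picture is of the moment at which its call begins: read the wrist's pose just before it.
- r.close_job(): hands the job in; it is judged then, once.
Trained networks look in the newest picture that a camera, given by its name, has taken for a name from the list of things; names that differ only in an ending like _2 or _b are one class to them, and where a whole thing is asked for, a point or a joint stands for the part that bears it (a point fixed in the world has none). Each returns a list of dicts, best first, with "conf" (0 to 1); they miss things now and then, are a little off and sometimes report something else, mostly with a low value. They report only what shows in the picture. A call takes as long as a camera call. They do not tell look-alikes from the thing itself.
- r.boxes_of(name, camera): "extent" ([left, top, right, bottom] in pixels, round what is visible of it).
- r.regions_of(name, camera): "pixels" (400x640 bool, what is visible of it) and "extent" ([left, top, right, bottom] in pixels, round what is visible of it).
- r.tip_of(name, camera): "at" ([column, row] in pixels: a listed point, or the origin of a listed thing).
The state is a dict: "time_s": time; "joints": joint angles; "qd": joint speeds; "joint_torque": joint torques, N m; "tcp_pos": TCP position; "eef_rot": TCP orientation; "contact_force": force on the tool from outside, world axes, zero at the start; "moment": the same for the moment, N m; "gripper_width": finger opening in m; "gripper_force": force on a finger pad.
Only numpy, scipy, OpenCV 4.12 (cv2) and the standard library are available. Lean on these libraries where they do the work, as an engineer would, in place of code of your own. Each camera call takes 0.05 s, during which the arm holds its last target. There are 200 camera calls.

## Working session

There is one attempt and no reset: what is moved stays moved. The work goes in short steps, Python scripts to look and compute and a tool call to move; the robot and the scene stay as the last step left them, time stands still between calls to the robot, and variables do not carry over. Pictures are saved under pics/ and viewed, at most 10 in all, crops included, and the job is handed in when it is done.

Besides the shell and the picture viewer there is one more tool, called after ">>>" by a JSON object that holds its "method" and its "body". jog_arm: Moves the arm, as the interface text tells. Its arguments: {"type":"object","properties":{"travel":{"type":"array"},"dr":{"type":"array"},"claw":{"type":"array"},"newtons":{"type":"number"}},"required":["travel","dr","claw"]}

```bash
mkdir -p pics; cat > h.py <<'E'
import numpy as np, cv2
from scipy.spatial.transform import Rotation as R
from plant import r
def pts(c, mask):
    v,u=np.nonzero(mask & (c["range_z"]>0)); z=c["range_z"][v,u]
    K=np.array([[c["fx"],0,c["cx"]],[0,c["fy"],c["cy"]],[0,0,1]])
    n=cv2.undistortPoints(np.c_[u,v].astype(np.float64)[:,None],K,np.array(c["dist_coeffs"],float))[:,0]
    p=np.c_[n[:,0]*z,-n[:,1]*z,-z]
    return p,u,v
def world(c,mask):
    p,u,v=pts(c,mask)
    a=np.array(c["attitude"],float)
    M=a if a.shape==(3,3) else R.from_euler("xyz",a,degrees=True).as_matrix()
    return p@M.T+np.array(c["position"]),u,v
E
python3 - <<'E'
from h import *
s=r.get_state(); print({k:np.round(v,3).tolist() for k,v in s.items()})
for n in ["top","scene"]:
    c=r.capture(n); print(n,c["position"],c["attitude"],c["fx"])
    cv2.imwrite(f"pics/{n}.png",c["pixels"][...,::-1])
    for t in ["purple_canister","yellow_canister","blue_tray","red_tray"]:
        for d in r.regions_of(t,n):
            w,u,v=world(c,d["pixels"])
            if len(w)==0: continue
            hi=w[w[:,2]>np.percentile(w[:,2],95)-.008]
            print(t,round(d["conf"],2),d["extent"],"mid",((w.min(0)+w.max(0))/2).round(3),"zmax",w[:,2].max().round(3),"top",hi.mean(0).round(3),((hi.min(0)+hi.max(0))/2).round(3),"rgb",c["pixels"][v,u].mean(0).round())
E
```

```text
{'time_s': 0.0, 'joints': [-53.738, 20.593, 0.633, -0.02, -70.134, -16.505], 'qd': [-0.072, -0.026, 0.054, -0.024, -0.028, 0.041], 'joint_torque': [-0.001, -58.271, 29.305, 6.997, 0.007, -0.0], 'tcp_pos': [0.228, -0.635, 0.226], 'eef_rot': [179.904, -0.008, -160.25], 'contact_force': [-0.391, 0.025, -0.433], 'moment': [-0.049, -0.047, 0.005], 'gripper_force': 0.0, 'gripper_width': 0.088}
top [0.40589026 0.02347812 0.86457054] [ 4.31619510e+00 -6.71985921e-02 -8.92040004e+01] 373.65407964608676
purple_canister 0.93 [352.2, 144.9, 383.9, 178.2] mid [ 0.58  -0.08   0.047] zmax 0.094 top [ 0.572 -0.08   0.09 ] [ 0.572 -0.08   0.09 ] rgb [134. 131. 143.]
purple_canister 0.64 [357.5, 191.6, 387.7, 219.8] mid [ 0.47  -0.093  0.053] zmax 0.094 top [ 0.471 -0.093  0.09 ] [ 0.471 -0.093  0.09 ] rgb [ 62. 128. 127.]
purple_canister 0.56 [396.9, 139.3, 433.9, 174.2] mid [ 0.584 -0.188  0.049] zmax 0.094 top [ 0.584 -0.188  0.09 ] [ 0.584 -0.188  0.089] rgb [ 56. 111. 110.]
yellow_canister 0.66 [278.4, 151.8, 305.2, 184.8] mid [0.562 0.082 0.045] zmax 0.094 top [0.552 0.08  0.09 ] [0.552 0.08  0.
[... 1232 characters left out ...]
8.0, 277.3] mid [0.518 0.065 0.046] zmax 0.093 top [0.557 0.082 0.09 ] [0.554 0.081 0.088] rgb [164. 155. 115.]
blue_tray 0.84 [422.5, 233.8, 505.5, 311.1] mid [0.477 0.276 0.009] zmax 0.021 top [0.489 0.278 0.015] [0.482 0.275 0.015] rgb [ 37.  76. 153.]
red_tray 0.78 [127.7, 157.3, 217.2, 212.8] mid [ 0.523 -0.291  0.044] zmax 0.091 top [ 0.523 -0.322  0.017] [ 0.533 -0.281  0.05 ] rgb [150.  31.  27.]
red_tray 0.75 [311.7, 159.1, 394.2, 215.1] mid [0.348 0.016 0.009] zmax 0.02 top [0.367 0.017 0.015] [0.36  0.016 0.015] rgb [155.  37.  32.]
red_tray 0.59 [226.4, 126.4, 298.3, 164.4] mid [ 0.353 -0.204  0.043] zmax 0.09 top [ 0.318 -0.225  0.015] [ 0.353 -0.204  0.049] rgb [132.  34.  31.]
```

View pics/top.png

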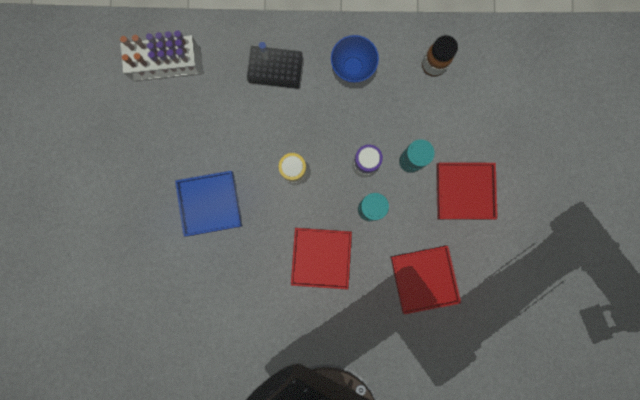

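View pics/scene.png

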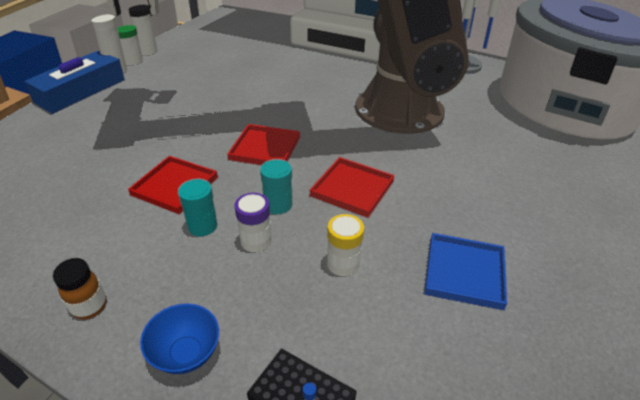

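Top view: the purple cap is at (368,158), yellow at (291,166), and the turquoise look-alikes at (420,153) and (374,207). The rightmost red tray is at (466,191) and blue at (208,203). The scene view agrees. I'll close the fingers along about 52° to miss the look-alikes.

```bash
cat >> h.py <<'E'
def go(p,yline=None,pos=None,M=None):
    """shift and turn shares, in tool axes, from here to p, tool down, closing line at yline deg"""
    s=r.get_state(); A=R.from_euler("xyz",s["eef_rot"],degrees=True).as_matrix()
    d=A.T@(np.array(p)-s["tcp_pos"])/.5
    best=None
    for k in ([yline,yline+180]):
        B=R.from_euler("xyz",[180,0,k+90],degrees=True).as_matrix()
        v=R.from_matrix(A.T@B).as_rotvec(degrees=True)/360
        if best is None or np.linalg.norm(v)<np.linalg.norm(best): best=v
    print("t",s["time_s"],"travel",d.round(4),"dr",best.round(4),"tcp",np.round(s["tcp_pos"],4),np.round(s["eef_rot"],2),"j",np.round(s["joints"]),"F",np.round(s["contact_force"],2),"w",s["gripper_width"],s["gripper_force"])
E
python3 -c "
from h import *
go([.573,-.08,.23],52)"
```

```text
t 0.5 travel [-1.0245  0.812  -0.0069] dr [ 0.     -0.      0.1604] tcp [ 0.2281 -0.6352  0.2265] [ 180.      0.   -160.24] j [-54.  21.   1.  -0. -70. -17.] F [-0.18 -0.13  0.13] w 0.08720979022313015 0.0
```

>>> {"method": "jog_arm", "body": {"travel": [[-0.1, 0.08, 0], [-0.2, 0.16, 0], [-0.3, 0.24, 0], [-0.4, 0.32, 0], [-0.5, 0.4, 0], [-0.6, 0.48, 0], [-0.7, 0.56, 0], [-0.8, 0.64, 0], [-0.9, 0.72, 0], [-1, 0.8, 0]], "dr": [[0, 0, 0.016], [0, 0, 0.032], [0, 0, 0.048], [0, 0, 0.064], [0, 0, 0.08], [0, 0, 0.096], [0, 0, 0.112], [0, 0, 0.128], [0, 0, 0.144], [0, 0, 0.16]], "claw": [1, 1, 1, 1, 1, 1, 1, 1, 1, 1], "newtons": 30}}

```text
time_s: 1.75
tcp_pos: [0.5564, -0.1008, 0.2271]
eef_rot: [180.0, 0.0, 142.0]
contact_force: [0.8, -1.4, -0.3]
gripper_width: 0.0876
gripper_force: 0.0
```

```bash
python3 - <<'E'
from h import *
s=r.get_state(); A=R.from_euler("xyz",s["eef_rot"],degrees=True).as_matrix()
c=r.capture("wrist"); cv2.imwrite("pics/w1.png",c["pixels"][...,::-1])
H=np.array(c["hand_eye"])
for d in r.regions_of("purple_canister","wrist"):
    p,u,v=pts(c,d["pixels"]); w=(p@H[:3,:3].T+H[:3,3])@A.T+s["tcp_pos"]
    hi=w[w[:,2]>np.percentile(w[:,2],95)-.006]
    print(d["conf"],d["extent"],hi.mean(0).round(4),((hi.min(0)+hi.max(0))/2).round(4),np.ptp(hi,axis=0).round(3),c["pixels"][v,u].mean(0).round())
go([.573,-.08,.071],52)
E
```

```text
0.82 [238.5, 69.9, 304.1, 137.0] [ 0.4711 -0.094   0.0908] [ 0.4717 -0.0945  0.0901] [0.057 0.057 0.007] [ 90. 236. 235.]
0.66 [323.6, 142.3, 387.6, 212.7] [ 0.5726 -0.0807  0.0908] [ 0.5736 -0.0815  0.0896] [0.057 0.057 0.007] [166. 159. 179.]
0.6 [244.9, 201.1, 305.8, 281.4] [ 0.5835 -0.1881  0.0909] [ 0.5854 -0.1906  0.0897] [0.057 0.058 0.007] [ 50. 146. 145.]
t 1.85 travel [-0.0006  0.0472  0.3107] dr [0.0001 0.0001 0.0007] tcp [ 0.5582 -0.0985  0.2264] [1.7996e+02 3.0000e-02 1.4224e+02] j [  10.   10.  -13.   -0.  -66. -138.] F [-0.36 -1.22 -0.47] w 0.08747398944799017 0.0
```

Wrist detection puts the purple cap at (0.573, -0.081), with its top at 0.09 and a width of 57 mm, as expected. Going down to it.

>>> {"method": "jog_arm", "body": {"travel": [[0, 0.03, 0.01], [0, 0.046, 0.06], [0, 0.046, 0.12], [0, 0.046, 0.18], [0, 0.046, 0.24], [0, 0.046, 0.29], [0, 0.046, 0.32], [0, 0.046, 0.33], [0, 0.046, 0.33], [0, 0.046, 0.33]], "dr": [[0, 0, 0], [0, 0, 0], [0, 0, 0], [0, 0, 0], [0, 0, 0], [0, 0, 0], [0, 0, 0], [0, 0, 0], [0, 0, 0], [0, 0, 0]], "claw": [1, 1, 1, 1, 1, 1, 1, 1, 1, 0.9], "newtons": 30}}

```text
time_s: 3.1
tcp_pos: [0.5703, -0.0847, 0.0625]
eef_rot: [179.9, 0.1, 142.2]
contact_force: [0.4, 0.8, -0.4]
gripper_width: 0.0822
gripper_force: 0.0
```

>>> {"method": "jog_arm", "body": {"travel": [[0, 0, 0], [0, 0, 0], [0, 0, 0], [0, 0, 0], [0, 0, 0], [0, 0, 0], [0, 0, 0], [0, 0, 0], [0, 0, 0], [0, 0, 0]], "dr": [[0, 0, 0], [0, 0, 0], [0, 0, 0], [0, 0, 0], [0, 0, 0], [0, 0, 0], [0, 0, 0], [0, 0, 0], [0, 0, 0], [0, 0, 0]], "claw": [0.6, 0.5, 0.5, 0.5, 0.5, 0.5, 0.5, 0.5, 0.5, 0.5], "newtons": 30}}

```text
time_s: 4.35
tcp_pos: [0.5708, -0.0843, 0.0623]
eef_rot: [179.9, 0.1, 142.2]
contact_force: [2.2, 3.3, 5.9]
gripper_width: 0.0579
gripper_force: 30.0
```

```bash
python3 -c "
from h import *
go([.573,-.08,.261],52)"
```

```text
t 4.35 travel [ 0.0012  0.0102 -0.3974] dr [0.0003 0.0003 0.0005] tcp [ 0.5708 -0.0843  0.0623] [1.7991e+02 1.0000e-01 1.4218e+02] j [  11.   20.  -24.    0.  -46. -139.] F [2.21 3.3  5.9 ] w 0.057868991262929256 30.000540018081665
```

>>> {"method": "jog_arm", "body": {"travel": [[0, 0, -0.01], [0, 0, -0.04], [0, 0, -0.09], [0, 0, -0.15], [0, 0, -0.21], [0, 0, -0.27], [0, 0, -0.33], [0, 0, -0.38], [0, 0, -0.4], [0, 0, -0.4]], "dr": [[0, 0, 0], [0, 0, 0], [0, 0, 0], [0, 0, 0], [0, 0, 0], [0, 0, 0], [0, 0, 0], [0, 0, 0], [0, 0, 0], [0, 0, 0]], "claw": [0.5, 0.5, 0.5, 0.5, 0.5, 0.5, 0.5, 0.5, 0.5, 0.5]}}

```text
time_s: 5.6
tcp_pos: [0.5692, -0.0847, 0.2617]
eef_rot: [180.0, -0.0, 142.1]
contact_force: [0.4, -0.5, -3.3]
gripper_width: 0.0579
gripper_force: 30.0
```

>>> {"method": "jog_arm", "body": {"travel": [[0, 0, 0], [0, 0, 0], [0, 0, 0], [0, 0, 0], [0, 0, 0], [0, 0, 0], [0, 0, 0], [0, 0, 0], [0, 0, 0], [0, 0, 0]], "dr": [[0, 0, 0], [0, 0, 0], [0, 0, 0], [0, 0, 0], [0, 0, 0], [0, 0, 0], [0, 0, 0], [0, 0, 0], [0, 0, 0], [0, 0, 0]], "claw": [0.5, 0.5, 0.5, 0.5, 0.5, 0.5, 0.5, 0.5, 0.5, 0.5]}}

```text
time_s: 6.85
tcp_pos: [0.5696, -0.0847, 0.2616]
eef_rot: [180.0, -0.0, 142.2]
contact_force: [-0.3, 0.1, -4.6]
gripper_width: 0.0578
gripper_force: 30.0
```

```bash
python3 -c "
from h import *
f=[]
for i in range(6):
    s=r.get_state(); f.append(np.r_[s['contact_force'],s['moment']]); r.capture('top')
print(np.array(f).round(2)); go([.573,-.08,.261],52)"
```

```text
[[-0.34  0.13 -4.55 -0.11 -0.    0.03]
 [ 0.23  0.31 -3.94 -0.09 -0.05 -0.02]
 [-1.04 -0.17 -3.47 -0.05 -0.06 -0.03]
 [-0.39 -1.23 -3.54 -0.07 -0.04  0.01]
 [-0.08 -1.08 -3.85 -0.07 -0.01 -0.01]
 [-0.51  0.21 -3.91 -0.   -0.02 -0.03]]
t 7.15 travel [0.0004 0.0116 0.0011] dr [0.     0.     0.0004] tcp [ 0.5696 -0.0847  0.2616] [180.     0.   142.16] j [  11.   10.   -9.    0.  -71. -139.] F [-0.2  -0.4  -3.26] w 0.057693139290650626 29.999140799045563
```

The wrist feels about 3.8 N, roughly 0.37 kg, which suggests the ball is inside. Now rocking.

>>> {"method": "jog_arm", "body": {"travel": [[0, 0, 0], [0, 0, 0], [0, 0, 0], [0, 0, 0], [0, 0, 0], [0, 0, 0], [0, 0, 0], [0, 0, 0], [0, 0, 0], [0, 0, 0]], "dr": [[0.01, 0, 0], [0.025, 0, 0], [0.04, 0, 0], [0.055, 0, 0], [0.07, 0, 0], [0.08, 0, 0], [0.084, 0, 0], [0.084, 0, 0], [0.084, 0, 0], [0.084, 0, 0]], "claw": [0.5, 0.5, 0.5, 0.5, 0.5, 0.5, 0.5, 0.5, 0.5, 0.5]}}

```text
time_s: 8.4
tcp_pos: [0.5696, -0.085, 0.2622]
eef_rot: [-149.9, 0.0, 142.1]
contact_force: [-0.7, -0.2, -3.9]
gripper_width: 0.0581
gripper_force: 30.0
```

>>> {"method": "jog_arm", "body": {"travel": [[0, 0, 0], [0, 0, 0], [0, 0, 0], [0, 0, 0], [0, 0, 0], [0, 0, 0], [0, 0, 0], [0, 0, 0], [0, 0, 0], [0, 0, 0]], "dr": [[-0.01, 0, 0], [-0.025, 0, 0], [-0.04, 0, 0], [-0.055, 0, 0], [-0.07, 0, 0], [-0.08, 0, 0], [-0.084, 0, 0], [-0.084, 0, 0], [-0.084, 0, 0], [-0.084, 0, 0]], "claw": [0.5, 0.5, 0.5, 0.5, 0.5, 0.5, 0.5, 0.5, 0.5, 0.5]}}

```text
time_s: 9.65
tcp_pos: [0.5697, -0.0844, 0.2611]
eef_rot: [-179.9, -0.0, 142.2]
contact_force: [-0.3, -0.8, -4.4]
gripper_width: 0.0577
gripper_force: 30.0
```

>>> {"method": "jog_arm", "body": {"travel": [[0, 0, 0], [0, 0, 0], [0, 0, 0], [0, 0, 0], [0, 0, 0], [0, 0, 0], [0, 0, 0], [0, 0, 0], [0, 0, 0], [0, 0, 0]], "dr": [[0.01, 0, 0], [0.025, 0, 0], [0.04, 0, 0], [0.055, 0, 0], [0.07, 0, 0], [0.08, 0, 0], [0.084, 0, 0], [0.084, 0, 0], [0.084, 0, 0], [0.084, 0, 0]], "claw": [0.5, 0.5, 0.5, 0.5, 0.5, 0.5, 0.5, 0.5, 0.5, 0.5]}}

```text
time_s: 10.9
tcp_pos: [0.5696, -0.085, 0.2622]
eef_rot: [-149.9, 0.0, 142.1]
contact_force: [0.4, 0.9, -3.2]
gripper_width: 0.0581
gripper_force: 30.0
```

>>> {"method": "jog_arm", "body": {"travel": [[0, 0, 0], [0, 0, 0], [0, 0, 0], [0, 0, 0], [0, 0, 0], [0, 0, 0], [0, 0, 0], [0, 0, 0], [0, 0, 0], [0, 0, 0]], "dr": [[-0.01, 0, 0], [-0.025, 0, 0], [-0.04, 0, 0], [-0.055, 0, 0], [-0.07, 0, 0], [-0.08, 0, 0], [-0.084, 0, 0], [-0.084, 0, 0], [-0.084, 0, 0], [-0.084, 0, 0]], "claw": [0.5, 0.5, 0.5, 0.5, 0.5, 0.5, 0.5, 0.5, 0.5, 0.5]}}

```text
time_s: 12.15
tcp_pos: [0.5697, -0.0843, 0.2611]
eef_rot: [-179.9, -0.0, 142.2]
contact_force: [0.3, -1.0, -3.2]
gripper_width: 0.0578
gripper_force: 30.0
```

```bash
python3 - <<'E'
from h import *
f=[]
for i in range(4):
    s=r.get_state(); f.append(s['contact_force'][2]); c=r.capture('scene')
print(np.round(f,2)); cv2.imwrite("pics/held.png",c["pixels"][...,::-1])
t=r.capture("top")
for n,c in (("scene",c),("top",t)):
  for d in r.regions_of("red_tray",n):
    w,u,v=world(c,d["pixels"]); w=w[w[:,2]<.03]
    print(n,round(d["conf"],2),d["extent"],((w.min(0)+w.max(0))/2).round(3),np.ptp(w,axis=0).round(3))
go([.516,-.317,.261],52)
E
```

```text
[-3.16 -3.46 -2.96 -3.71]
scene 0.95 [227.9, 128.1, 299.5, 162.9] [ 0.309 -0.208  0.008] [0.168 0.126 0.022]
scene 0.62 [127.6, 154.7, 218.0, 212.9] [ 0.509 -0.326  0.008] [0.152 0.156 0.024]
scene 0.59 [311.2, 155.4, 397.2, 216.5] [0.346 0.015 0.009] [0.166 0.134 0.023]
top 0.92 [434.5, 163.5, 495.6, 220.8] [ 0.514 -0.319  0.01 ] [0.131 0.14  0.024]
top 0.65 [395.2, 244.3, 460.2, 315.3] [ 0.315 -0.218  0.009] [0.152 0.151 0.026]
top 0.64 [292.5, 228.6, 351.5, 289.2] [0.356 0.01  0.009] [0.138 0.131 0.027]
t 12.5 travel [-0.2004 -0.4329  0.001 ] dr [-0.     -0.      0.0005] tcp [ 0.5696 -0.0846  0.2615] [-1.7999e+02 -1.0000e-02  1.4217e+02] j [  11.   10.   -9.    0.  -71. -139.] F [ 0.43 -0.16 -3.37] w 0.05777970211049143 29.99915063381195
```

View pics/held.png

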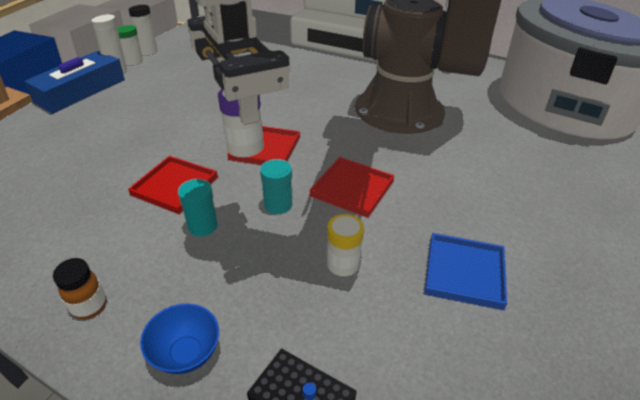

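Still about 3.4 N after two rocks to 30°, so the ball is inside and it goes in the rightmost red tray, (175,183) here. The canister hangs upright at (243,120).

>>> {"method": "jog_arm", "body": {"travel": [[-0.01, -0.02, 0], [-0.03, -0.065, 0], [-0.06, -0.13, 0], [-0.09, -0.195, 0], [-0.12, -0.26, 0], [-0.15, -0.325, 0], [-0.175, -0.38, 0], [-0.19, -0.415, 0], [-0.2, -0.433, 0], [-0.2, -0.433, 0]], "dr": [[0, 0, 0], [0, 0, 0], [0, 0, 0], [0, 0, 0], [0, 0, 0], [0, 0, 0], [0, 0, 0], [0, 0, 0], [0, 0, 0], [0, 0, 0]], "claw": [0.5, 0.5, 0.5, 0.5, 0.5, 0.5, 0.5, 0.5, 0.5, 0.5]}}

```text
time_s: 13.75
tcp_pos: [0.5157, -0.3173, 0.2614]
eef_rot: [180.0, -0.0, 142.1]
contact_force: [0.9, 0.5, -4.6]
gripper_width: 0.0575
gripper_force: 30.0
```

>>> {"method": "jog_arm", "body": {"travel": [[0, 0, 0.01], [0, 0, 0.04], [0, 0, 0.09], [0, 0, 0.15], [0, 0, 0.21], [0, 0, 0.26], [0, 0, 0.3], [0, 0, 0.33], [0, 0, 0.35], [0, 0, 0.36]], "dr": [[0, 0, 0], [0, 0, 0], [0, 0, 0], [0, 0, 0], [0, 0, 0], [0, 0, 0], [0, 0, 0], [0, 0, 0], [0, 0, 0], [0, 0, 0]], "claw": [0.5, 0.5, 0.5, 0.5, 0.5, 0.5, 0.5, 0.5, 0.5, 0.5]}}

```text
time_s: 15.0
tcp_pos: [0.5157, -0.3169, 0.0811]
eef_rot: [-180.0, -0.0, 142.2]
contact_force: [-0.0, 0.2, -3.5]
gripper_width: 0.0575
gripper_force: 30.0
```

```bash
python3 -c "
from h import *
r.capture('top')
go([.516,-.317,.0673],52)"
```

```text
t 15.05 travel [-0.0008  0.0002  0.027 ] dr [-0.     -0.0001  0.0004] tcp [ 0.5156 -0.3168  0.0808] [-1.7999e+02 -3.0000e-02  1.4216e+02] j [ -13.   22.  -19.   -0.  -50. -115.] F [-0.21 -0.49 -3.7 ] w 0.05767919758770457 29.998905658721924
```

>>> {"method": "jog_arm", "body": {"travel": [[0, 0, 0.006], [0, 0, 0.012], [0, 0, 0.016], [0, 0, 0.02], [0, 0, 0.022], [0, 0, 0.024], [0, 0, 0.025], [0, 0, 0.026], [0, 0, 0.026], [0, 0, 0.026]], "dr": [[0, 0, 0], [0, 0, 0], [0, 0, 0], [0, 0, 0], [0, 0, 0], [0, 0, 0], [0, 0, 0], [0, 0, 0], [0, 0, 0], [0, 0, 0]], "claw": [0.5, 0.5, 0.5, 0.5, 0.5, 0.5, 0.5, 0.5, 0.5, 0.5]}}

```text
time_s: 16.3
tcp_pos: [0.5158, -0.317, 0.0686]
eef_rot: [180.0, 0.0, 142.2]
contact_force: [0.4, 0.0, -3.7]
gripper_width: 0.0579
gripper_force: 30.0
```

Still hanging, about 1 mm to go.

>>> {"method": "jog_arm", "body": {"travel": [[0, 0, 0.001], [0, 0, 0.002], [0, 0, 0.003], [0, 0, 0.003], [0, 0, 0.004], [0, 0, 0.004], [0, 0, 0.004], [0, 0, 0.004], [0, 0, 0.004], [0, 0, 0.004]], "dr": [[0, 0, 0], [0, 0, 0], [0, 0, 0], [0, 0, 0], [0, 0, 0], [0, 0, 0], [0, 0, 0], [0, 0, 0], [0, 0, 0], [0, 0, 0]], "claw": [0.5, 0.5, 0.5, 0.5, 0.5, 0.5, 0.5, 0.5, 0.5, 0.5]}}

```text
time_s: 17.55
tcp_pos: [0.5162, -0.3173, 0.0673]
eef_rot: [180.0, 0.1, 142.2]
contact_force: [-0.7, 0.6, 5.8]
gripper_width: 0.0582
gripper_force: 30.0
```

Touchdown: the force has flipped to +5.8 N. Opening the fingers, then going straight up.

>>> {"method": "jog_arm", "body": {"travel": [[0, 0, 0], [0, 0, 0], [0, 0, 0], [0, 0, 0], [0, 0, 0], [0, 0, 0], [0, 0, 0], [0, 0, 0], [0, 0, 0], [0, 0, 0]], "dr": [[0, 0, 0], [0, 0, 0], [0, 0, 0], [0, 0, 0], [0, 0, 0], [0, 0, 0], [0, 0, 0], [0, 0, 0], [0, 0, 0], [0, 0, 0]], "claw": [0.7, 0.75, 0.8, 0.85, 0.9, 0.95, 1, 1, 1, 1]}}

```text
time_s: 18.8
tcp_pos: [0.5158, -0.317, 0.0666]
eef_rot: [180.0, 0.0, 142.2]
contact_force: [0.7, 0.9, -1.0]
gripper_width: 0.0876
gripper_force: 0.0
```

>>> {"method": "jog_arm", "body": {"travel": [[0, 0, -0.01], [0, 0, -0.04], [0, 0, -0.08], [0, 0, -0.13], [0, 0, -0.18], [0, 0, -0.23], [0, 0, -0.28], [0, 0, -0.31], [0, 0, -0.32], [0, 0, -0.32]], "dr": [[0, 0, 0], [0, 0, 0], [0, 0, 0], [0, 0, 0], [0, 0, 0], [0, 0, 0], [0, 0, 0], [0, 0, 0], [0, 0, 0], [0, 0, 0]], "claw": [1, 1, 1, 1, 1, 1, 1, 1, 1, 1]}}

```text
time_s: 20.05
tcp_pos: [0.5156, -0.3169, 0.2264]
eef_rot: [180.0, -0.0, 142.1]
contact_force: [-0.4, -0.1, -0.1]
gripper_width: 0.0882
gripper_force: 0.0
```

```bash
python3 - <<'E'
from h import *
c=r.capture("scene"); cv2.imwrite("pics/end.png",c["pixels"][...,::-1])
for d in r.regions_of("purple_canister","scene"):
    w,u,v=world(c,d["pixels"]); print(d["conf"],d["extent"],w[w[:,2]>w[:,2].max()-.008].mean(0).round(3))
go([.516,-.317,.2],52)
E
```

```text
0.92 [178.4, 177.7, 218.0, 238.3] [ 0.589 -0.187  0.089]
0.87 [259.2, 158.9, 295.3, 214.3] [ 0.476 -0.091  0.09 ]
0.6 [149.6, 138.4, 183.5, 199.0] [ 0.522 -0.311  0.095]
t 20.15 travel [-0.0015  0.0007  0.0511] dr [-0.0001 -0.0002  0.0004] tcp [ 0.5153 -0.3168  0.2256] [-1.7998e+02 -9.0000e-02  1.4215e+02] j [ -13.   14.   -9.   -0.  -67. -115.] F [-0.12  0.24 -0.1 ] w 0.08757973100146306 0.0
```

View pics/end.png

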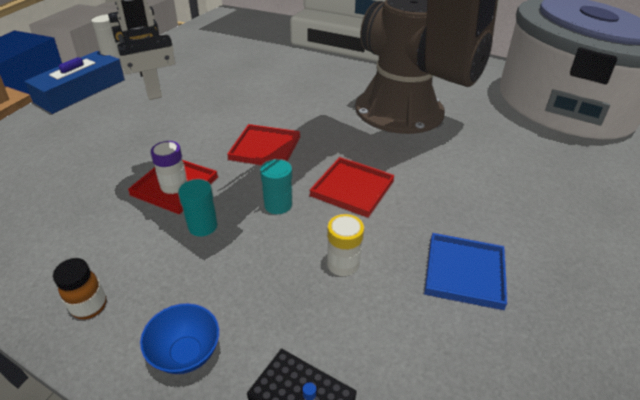

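The purple canister stands upright in the rightmost red tray at (168,168), its top at 0.095 m. The arm is clear and the other canisters haven't moved.

```bash
python3 -c "
from plant import r
print(r.close_job())"
```

```text
the job is handed in; nothing more can be done
None
```

The purple-capped canister weighed about 0.36 kg before and after two 30° rocks, so the ball is still inside; I set it upright in the rightmost red tray, left the other canisters alone, and handed the job in at about 20 s.

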